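# Show the class the next gluing step

## Robot

A 7-joint arm with a two-finger parallel gripper is mounted at the origin on the work surface. World frame = base frame: x ahead of the robot, y to its left, z up, the work surface at z = 0. Lengths are in m, angles in degrees, forces in N, time in s.
With the tool pointing down it reaches from about 0.35 to 0.9 m from the base axis. Payload 7.2 kg.
Tool frame: the origin (TCP) lies on the centre line of the jaws, within the pads' length; the fingertips stand 11 mm ahead of it and the grasp point (between the pads) lies 8 mm behind it; y points along the fingers, x is the direction in which the jaws open and shut, and the axes are right-handed (so a half turn about y gives the same grasp; the last joint's range is limited). The gripper opens to 88 mm and grips with 3 to 60 N. Pads are 20 mm wide; open, the fingers measure 115 mm over their backs; the gripper's body (75 mm by 178 mm) begins 61 mm behind the grasp point.
Start: joints at [67.368, 23.554, -0.728, 91.456, 0.321, 64.991, -4.71], TCP at [0.201, -0.592, 0.234] pointing down, gripper open.
Joint ranges: [-169.25, 169.25], [-16.82, 113.86], [-84.01, 82.57], [7.8, 145.47], [-59.2, 239.2], [7.22, 106.19], [-163.78, 163.78]. Speed limits (degrees/s): [136.94, 136.94, 172.46, 172.46, 180, 180, 180].

## Interface

Orientations are given as [roll, pitch, yaw] about the fixed x, y, z axes, in that order (R = Rz(yaw) Ry(pitch) Rx(roll)).
In Python, from bench import * gives the robot as it stands. The module is installed in compiled form; this text tells all that it offers.
- The arm moves only by the tool servo_tool, never from a script. Its argument "moves" is a list of rows, each an object of numbers: "tx", "ty", "tz": the shift along the world's x, y, z each as a share of 0.15 m, from -1 to 1; "wx", "wy", "wz": the turn, a rotation vector about the world's x, y, z each as a share of 180 degrees, from -1 to 1; "gripper": the gripper command: -1 is shut, 1 is fully open, values between are in proportion. A call has 1 to 12 rows; each row is the pose to reach, as a shift and turn from the pose measured when the call began, turning the shorter way round; what a row does not reach only later rows make up. A row lasts 1/12 s, in which the tool goes at most 41.7 mm and 7.16 degrees, less where a joint would pass 70% of its speed; a pose out of reach is approached as far as the arm can. A call with a number of a shift or a turn outside -1 to 1 is refused whole. A call with a gripper value outside its range is refused whole. The fingers move at their own pace and stop on an object; the grip force is fixed at half the most. Time passes only in rows, so rows that repeat a pose let the fingers close. It gives the time, the measured TCP pose, the force and the opening at its end, in the units of the state.
- sense(): the state, without advancing time (a new reading comes with each control period).
- grab_frame(name): name is "scene" or "top" or "wrist"; returns a dict with "pixels" (420x560x3 uint8, blue, green, red), "fx", "fy", "cx", "cy" (pixels), "pose" (4x4, takes a point from camera to world coordinates). Camera axes: x right, y down, z forward; pixel columns grow to the right and rows downward; lengths in m; the calibration is good to about 2 mm. A picture is of the moment at which its call begins. There is no depth.
- sign_off(): hands the job in, once; it reports no verdict.
The state is a dict: "clock": time; "q": joint angles; "dq": joint speeds; "joint_efforts": joint torques, N m; "position": TCP position; "tcp_rot": TCP orientation; "contact_force": force on the tool from outside, world axes, zero at the start; "ft_torque": the same for the moment, N m; "width": finger opening in m.
Only numpy, scipy, OpenCV 4.12 (cv2) and the standard library are available. Lean on these libraries where they do the work, as an engineer would, in place of code of your own. Each camera call takes 0.05 s, during which the arm holds its last target.

## Task

Show the class the next step with closed fingertips: first press the red lamp switch button right down and let it come up; next point from straight above at the cap of the glue bottle with the orange label, fingertips about 3 cm over it, and hold still for two seconds; then point in the same way, about 3 cm above, at the bare wood-coloured petal-shaped patch on the round flower plaque where the missing petal belongs, and finish there, still pointing. Point at neither the blue nor the green bottle, and touch, move or lift none of the things on the table except the switch.

Things in the scene. Friction and masses are not known exactly. Their poses are not given: they have to be found in the camera images.
- lamp_switch (a joint): Round red push button, 36 mm across, in a grey collar (52 mm across, its rim 10 mm below the button's top) on a grey box (90 x 70 x 30 mm) fixed to the table; the button's top is 52 mm above the table when up: 0 when up, 0.006 m when fully down (moves straight down; a spring needs 5 N for full travel and brings it back up). 0.0045 or more counts as pressed.
- lamp_switch_top (a point): Centre of the red button's top face.
- bottle_orange: 250 ml glue bottle, white with white cap, upright and loose, 60 mm across, 150 mm tall in all, about 0.3 kg, orange label band. Origin: centre of its underside, z up; the cap top is 150 mm above it on the axis. The three bottles stand in a row at the far side of the work and differ only in the label; which stands where changes.
- bottle_blue: 250 ml glue bottle, white with white cap, upright and loose, 60 mm across, 150 mm tall in all, about 0.3 kg, blue label band. Origin: centre of its underside, z up; the cap top is 150 mm above it on the axis. The three bottles stand in a row at the far side of the work and differ only in the label; which stands where changes.
- bottle_green: 250 ml glue bottle, white with white cap, upright and loose, 60 mm across, 150 mm tall in all, about 0.3 kg, green label band. Origin: centre of its underside, z up; the cap top is 150 mm above it on the axis. The three bottles stand in a row at the far side of the work and differ only in the label; which stands where changes.
- plaque: Round dark wooden plaque, 160 mm across, 18 mm thick, fixed to the table, with a yellow disc (36 mm) at its centre and five white petals (44 x 28 mm, standing 12 mm above the wood) around it, 60 degrees apart, their middles 46 mm from the centre. The sixth place is empty. Origin: centre of its underside, z up, x towards the empty place; it may be turned any way.
- plaque_gap (a point): Middle of the empty petal place, marked by a flat petal shape of bare light brown wood: on the plaque's upper face, 18 mm above the table, 46 mm from the plaque's centre.
- petal: The loose white petal that is still to be glued, 44 x 28 x 12 mm, 30 g, lying flat on the table. Origin: underside. Leave it alone.
- brush: Brush about 200 mm long, lying on the table. Leave it alone.
- beaker: Clear plastic beaker, 90 mm across, 110 mm tall, loose. Origin: centre of its underside.
- paint_jar: Red paint jar with black lid, 60 mm across, 70 mm tall, loose. Origin: centre of its underside.
- vase: Large terracotta vase, 196 mm across, 288 mm tall, fixed at the right side of the table. Origin: centre of its underside.
Mind the look-alikes: they are no part of the job. There is more than one size of the plaque; the job needs the smaller.

How it is judged:
By the outcome, as a careful person would: the job done as asked, in the order asked, and still so for the second after the job is handed in, with the robot touching nothing.
It also fails if it takes over 48 s, if anything falls off the work surface, if the arm or the gripper's body presses on something with over 40 N, if the wrist force passes 120 N, or if a joint passes its speed limit or range.

## Working session

There is one attempt and no reset: what is moved stays moved. The work goes in short steps, Python scripts to look and compute and a tool call to move; the robot and the scene stay as the last step left them, time stands still between calls to the robot, and variables do not carry over. Pictures are saved under pics/ and viewed, and the job is handed in when it is done.

Besides the shell and the picture viewer there is one more tool, called as name(argument=value, ...) on one line, values as JSON. servo_tool: Moves the arm, as the interface text tells. Its arguments: {"type":"object","properties":{"moves":{"type":"array","items":{"type":"object","properties":{"tx":{"type":"number"},"ty":{"type":"number"},"tz":{"type":"number"},"wx":{"type":"number"},"wy":{"type":"number"},"wz":{"type":"number"},"gripper":{"type":"number"}}}}},"required":["moves"]}

```bash
mkdir -p pics; cat > h.py <<'E'
from bench import *
import numpy as np, cv2
def ray(f,u,v,z):
    P=np.array(f["pose"]); d=P[:3,:3]@np.array([(u-f["cx"])/f["fx"],(v-f["cy"])/f["fy"],1.]); o=P[:3,3]
    return o+d*(z-o[2])/d[2]
def proj(f,p):
    P=np.array(f["pose"]); c=P[:3,:3].T@(np.array(p)-P[:3,3]); return f["fx"]*c[0]/c[2]+f["cx"], f["fy"]*c[1]/c[2]+f["cy"]
E
python3 - <<'E'
from h import *
import pickle
s=sense();print(s)
for n in("scene","top"):
    f=grab_frame(n);pickle.dump(f,open(n+".pkl","wb"));cv2.imwrite(f"pics/{n}0.png",f["pixels"]);print(f["pose"],f["fx"],f["cx"])
E
```

```text
{'clock': 0.0, 'q': array([67.36824683, 23.6009215 , -0.72847897, 91.5044794 ,  0.32137218,
       64.99057939, -4.71096522]), 'dq': array([-0.00630899, -0.11914541,  0.02553765,  0.02472712,  0.09660533,
        0.03356614, -0.00627852]), 'joint_efforts': array([-1.27479743e-03, -5.87962925e+01,  6.41160384e-01, -2.91079313e+01,
       -5.37959661e-02,  1.83448411e-02,  1.26040522e-04]), 'position': array([ 0.20043194, -0.59146386,  0.23279615]), 'tcp_rot': array([-90.00708321,   0.09366819, -71.27532115]), 'contact_force': array([-0.62679064, -0.86078187,  0.46830941]), 'ft_torque': array([ 0.06557385,  0.06669195, -0.01378997]), 'width': 0.08796780652061721}
[[-0.10770931  0.77124241 -0.62736262  1.30532015]
 [ 0.99418086  0.08243396 -0.0693474   0.0466193 ]
 [-0.00176767 -0.63118127 -0.77563334  1.11250824]
 [ 0.          0.          0.          1.        ]] 452.8726322027135 274.95648661893273
[[ 0.01308081 -0.9829256   0.18353789  0.17930424]
 [-0.99984219 -0.01065101  0.0142183  -0.06471201]
 [-0.01202066 -0.18369491 -0.9829098   1.62668049]
 [ 0.          0.          0.          1.        ]] 518.9805935801173 278.31842401772826
```

View pics/scene0.png

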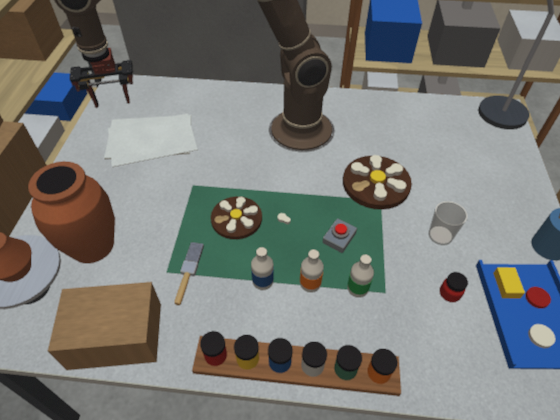

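View pics/top0.png

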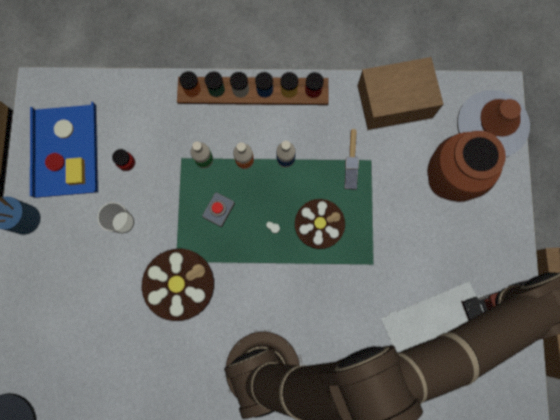

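The middle bottle has the orange label (scene 312,270; top 243,153). The small plaque is on the green mat (top 320,223) with its gap at about (333,217), and the button is at (217,209). I'll enlarge these.

```bash
python3 - <<'E'
from h import *
import pickle
t=pickle.load(open("top.pkl","rb"))["pixels"];s=pickle.load(open("scene.pkl","rb"))["pixels"]
cv2.imwrite("pics/tc.png",cv2.resize(t[130:250,185:350],None,fx=4.8,fy=4.8,interpolation=cv2.INTER_CUBIC))
cv2.imwrite("pics/sc.png",cv2.resize(s[185:305,200:380],None,fx=4.4,fy=4.4,interpolation=cv2.INTER_CUBIC))
E
```

```text
(no output)
```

View pics/tc.png

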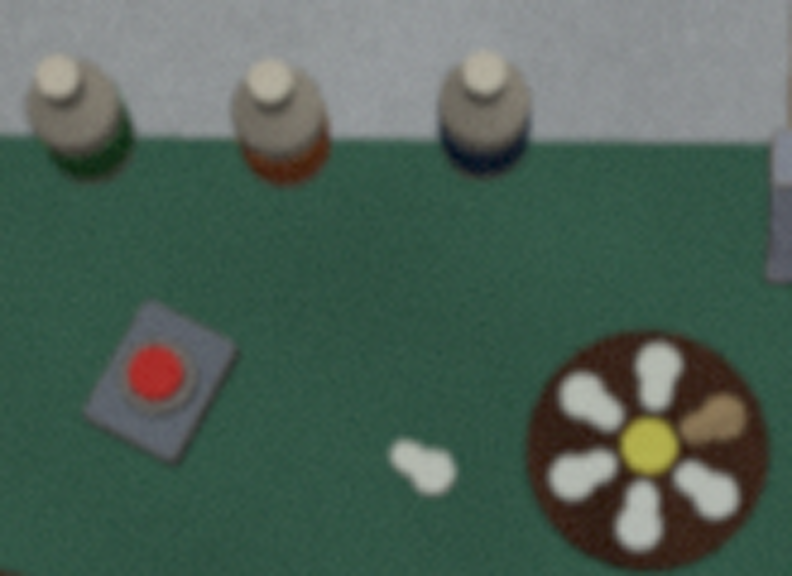

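View pics/sc.png

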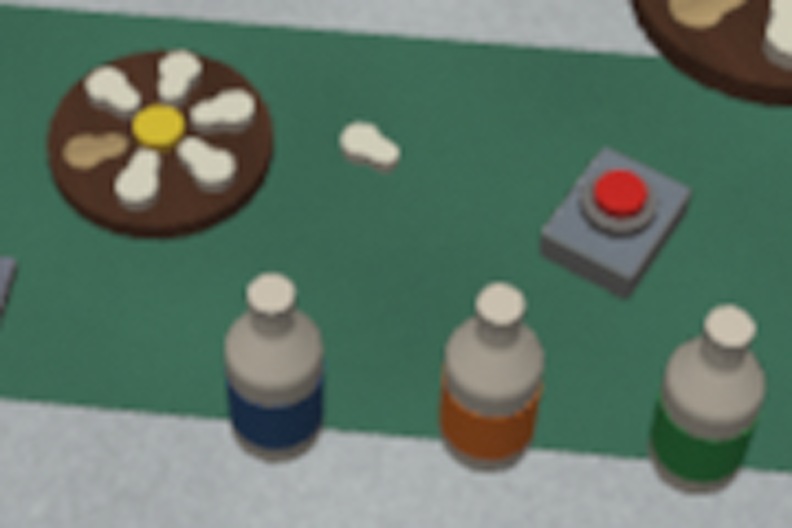

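```bash
python3 - <<'E'
from h import *
import pickle
t=pickle.load(open("top.pkl","rb"));s=pickle.load(open("scene.pkl","rb"))
T=lambda u,v,z: ray(t,185+(u+.5)/4.8-.5,130+(v+.5)/4.8-.5,z).round(4)
S=lambda u,v,z: ray(s,200+(u+.5)/4.4-.5,185+(v+.5)/4.4-.5,z).round(4)
for n,a,b,z in[("button",(156,374),(621,193),.052),("cap",(270,81),(501,303),.15),("patch",(714,419),(95,150),.018),("plaquerim",(648,450),(160,142),.018),("green",(57,76),(730,327),.15),("blue",(485,74),(271,293),.15),("petal",(423,466),(369,145),.012)]:
    print(n,T(*a,z),S(*b,z))
E
```

```text
button [0.4854 0.1478 0.052 ] [0.4925 0.1503 0.052 ]
cap [0.6516 0.0704 0.15  ] [0.6548 0.0731 0.15  ]
patch [ 0.4659 -0.2147  0.018 ] [ 0.4678 -0.2123  0.018 ]
plaquerim [ 0.4449 -0.1715  0.018 ] [ 0.4559 -0.1683  0.018 ]
green [0.6537 0.2025 0.15  ] [0.6573 0.2044 0.15  ]
blue [ 0.6574 -0.0624  0.15  ] [ 0.6621 -0.0601  0.15  ]
petal [ 0.4336 -0.0244  0.012 ] [ 0.4383 -0.0227  0.012 ]
```

Two-camera averages: button (0.489, 0.149), cap (0.653, 0.072), patch (0.467, -0.2135). I'll move over the button with the fingers closing on the way.

servo_tool(moves=[{"tx":0.385,"ty":0.98,"tz":0.1,"gripper":-1},{"tx":0.385,"ty":0.98,"tz":0.1,"gripper":-1},{"tx":0.385,"ty":0.98,"tz":0.1,"gripper":-1},{"tx":0.385,"ty":0.98,"tz":0.1,"gripper":-1},{"tx":0.385,"ty":0.98,"tz":0.1,"gripper":-1},{"tx":0.385,"ty":0.98,"tz":0.1,"gripper":-1}])

```text
$.moves[0]: bad value
```

servo_tool(moves=[{"tx":0.385,"ty":0.98,"tz":0.1,"wx":0,"wy":0,"wz":0,"gripper":-1},{"tx":0.385,"ty":0.98,"tz":0.1,"wx":0,"wy":0,"wz":0,"gripper":-1},{"tx":0.385,"ty":0.98,"tz":0.1,"wx":0,"wy":0,"wz":0,"gripper":-1},{"tx":0.385,"ty":0.98,"tz":0.1,"wx":0,"wy":0,"wz":0,"gripper":-1},{"tx":0.385,"ty":0.98,"tz":0.1,"wx":0,"wy":0,"wz":0,"gripper":-1},{"tx":0.385,"ty":0.98,"tz":0.1,"wx":0,"wy":0,"wz":0,"gripper":-1}])

```text
clock: 0.6
position: [0.2592, -0.4432, 0.2483]
tcp_rot: [-90.0, 0.0, -71.1]
contact_force: [0.2, 0.1, 0.4]
width: 0.0515
```

servo_tool(moves=[{"tx":0.385,"ty":0.98,"tz":0,"wx":0,"wy":0,"wz":0,"gripper":-1},{"tx":0.385,"ty":0.98,"tz":0,"wx":0,"wy":0,"wz":0,"gripper":-1},{"tx":0.385,"ty":0.98,"tz":0,"wx":0,"wy":0,"wz":0,"gripper":-1},{"tx":0.385,"ty":0.98,"tz":0,"wx":0,"wy":0,"wz":0,"gripper":-1},{"tx":0.385,"ty":0.98,"tz":0,"wx":0,"wy":0,"wz":0,"gripper":-1},{"tx":0.385,"ty":0.98,"tz":0,"wx":0,"wy":0,"wz":0,"gripper":-1}])

```text
clock: 1.1
position: [0.3173, -0.2963, 0.2484]
tcp_rot: [-90.0, 0.0, -71.0]
contact_force: [-0.3, -0.4, 0.6]
width: 0.0113
```

servo_tool(moves=[{"tx":0.385,"ty":0.98,"tz":0,"wx":0,"wy":0,"wz":0,"gripper":-1},{"tx":0.385,"ty":0.98,"tz":0,"wx":0,"wy":0,"wz":0,"gripper":-1},{"tx":0.385,"ty":0.98,"tz":0,"wx":0,"wy":0,"wz":0,"gripper":-1},{"tx":0.385,"ty":0.98,"tz":0,"wx":0,"wy":0,"wz":0,"gripper":-1},{"tx":0.385,"ty":0.98,"tz":0,"wx":0,"wy":0,"wz":0,"gripper":-1},{"tx":0.385,"ty":0.98,"tz":0,"wx":0,"wy":0,"wz":0,"gripper":-1}])

```text
clock: 1.6
position: [0.3756, -0.1503, 0.2484]
tcp_rot: [-90.0, 0.0, -70.9]
contact_force: [-0.4, -0.5, 0.5]
width: 0.0008
```

servo_tool(moves=[{"tx":0.385,"ty":0.98,"tz":0,"wx":0,"wy":0,"wz":0,"gripper":-1},{"tx":0.385,"ty":0.98,"tz":0,"wx":0,"wy":0,"wz":0,"gripper":-1},{"tx":0.385,"ty":0.98,"tz":0,"wx":0,"wy":0,"wz":0,"gripper":-1},{"tx":0.385,"ty":0.98,"tz":0,"wx":0,"wy":0,"wz":0,"gripper":-1},{"tx":0.385,"ty":0.98,"tz":0,"wx":0,"wy":0,"wz":0,"gripper":-1},{"tx":0.385,"ty":0.98,"tz":0,"wx":0,"wy":0,"wz":0,"gripper":-1}])

```text
clock: 2.1
position: [0.4341, -0.0046, 0.248]
tcp_rot: [-90.0, 0.0, -70.9]
contact_force: [0.3, 0.5, -0.5]
width: 0.0004
```

servo_tool(moves=[{"tx":0.366,"ty":0.9,"tz":0,"wx":0,"wy":0,"wz":0,"gripper":-1},{"tx":0.366,"ty":0.9,"tz":0,"wx":0,"wy":0,"wz":0,"gripper":-1},{"tx":0.366,"ty":0.9,"tz":0,"wx":0,"wy":0,"wz":0,"gripper":-1},{"tx":0.366,"ty":0.9,"tz":0,"wx":0,"wy":0,"wz":0,"gripper":-1},{"tx":0.366,"ty":0.9,"tz":0,"wx":0,"wy":0,"wz":0,"gripper":-1},{"tx":0.366,"ty":0.9,"tz":0,"wx":0,"wy":0,"wz":0,"gripper":-1},{"tx":0.366,"ty":0.9,"tz":0,"wx":0,"wy":0,"wz":0,"gripper":-1}])

```text
clock: 2.68
position: [0.4893, 0.1269, 0.2473]
tcp_rot: [-90.1, -0.0, -71.2]
contact_force: [-0.1, -0.2, 0.5]
width: 0.0004
```

```bash
python3 - <<'E'
from h import *
import pickle
f=grab_frame("wrist");pickle.dump(f,open("w1.pkl","wb"));cv2.imwrite("pics/w1.png",f["pixels"]);print(sense()["position"],f["pose"])
for p in [(.489,.149,.052),(.653,.072,.15),(.467,-.2135,.018)]: print(proj(f,p))
E
```

```text
[0.4892074  0.12706791 0.24755159] [[ 3.23730589e-01 -9.11019253e-01 -2.55425972e-01  5.58834904e-01]
 [-9.46149158e-01 -3.11560627e-01 -8.79303485e-02  1.50655660e-01]
 [ 5.25564312e-04  2.70136812e-01 -9.62821804e-01  3.97069590e-01]
 [ 0.00000000e+00  0.00000000e+00  0.00000000e+00  1.00000000e+00]]
(np.float64(261.7181880155329), np.float64(186.0717411576287))
(np.float64(428.28456558802094), np.float64(31.42776043689483))
(np.float64(513.4445334643926), np.float64(282.01914061211136))
```

View pics/w1.png

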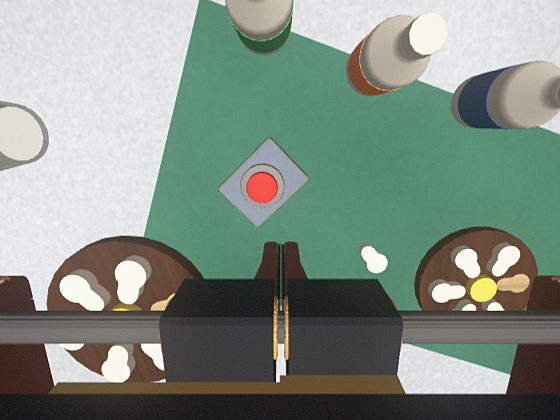

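The wrist view shows the button at (262,187), the orange cap at (428,34) and the patch at about (513,283). All three match the predictions to within 3 px. Next I'll descend over the button.

```bash
python3 - <<'E'
from h import *
import pickle
f=pickle.load(open("w1.pkl","rb"))
print(ray(f,262,187,.052),ray(f,428,34,.15),ray(f,513,283.5,.018))
E
```

```text
[0.48809309 0.1483726  0.052     ] [0.65145717 0.07146457 0.15      ] [ 0.46484896 -0.21407482  0.018     ]
```

servo_tool(moves=[{"tx":0,"ty":0.147,"tz":-0.4,"wx":0,"wy":0,"wz":0,"gripper":-1},{"tx":0,"ty":0.147,"tz":-0.9,"wx":0,"wy":0,"wz":0,"gripper":-1},{"tx":0,"ty":0.147,"tz":-1,"wx":0,"wy":0,"wz":0,"gripper":-1},{"tx":0,"ty":0.147,"tz":-1,"wx":0,"wy":0,"wz":0,"gripper":-1},{"tx":0,"ty":0.147,"tz":-1,"wx":0,"wy":0,"wz":0,"gripper":-1},{"tx":0,"ty":0.147,"tz":-1,"wx":0,"wy":0,"wz":0,"gripper":-1},{"tx":0,"ty":0.147,"tz":-1,"wx":0,"wy":0,"wz":0,"gripper":-1}])

```text
clock: 3.32
position: [0.4904, 0.1483, 0.0992]
tcp_rot: [-90.0, -0.1, -71.3]
contact_force: [0.9, -0.2, 0.2]
width: 0.0002
```

servo_tool(moves=[{"tx":-0.01,"ty":0,"tz":-0.1,"wx":0,"wy":0,"wz":0,"gripper":-1},{"tx":-0.01,"ty":0,"tz":-0.2,"wx":0,"wy":0,"wz":0,"gripper":-1},{"tx":-0.01,"ty":0,"tz":-0.24,"wx":0,"wy":0,"wz":0,"gripper":-1},{"tx":-0.01,"ty":0,"tz":-0.26,"wx":0,"wy":0,"wz":0,"gripper":-1},{"tx":-0.01,"ty":0,"tz":-0.27,"wx":0,"wy":0,"wz":0,"gripper":-1},{"tx":-0.01,"ty":0,"tz":-0.28,"wx":0,"wy":0,"wz":0,"gripper":-1},{"tx":-0.01,"ty":0,"tz":-0.28,"wx":0,"wy":0,"wz":0,"gripper":-1},{"tx":-0.01,"ty":0,"tz":-0.28,"wx":0,"wy":0,"wz":0,"gripper":-1}])

```text
clock: 3.98
position: [0.4898, 0.148, 0.0581]
tcp_rot: [-89.9, -0.1, -71.3]
contact_force: [1.0, -3.4, 4.3]
width: 0.0006
```

servo_tool(moves=[{"tx":0,"ty":0,"tz":-0.01,"wx":0,"wy":0,"wz":0,"gripper":-1},{"tx":0,"ty":0,"tz":-0.015,"wx":0,"wy":0,"wz":0,"gripper":-1},{"tx":0,"ty":0,"tz":-0.015,"wx":0,"wy":0,"wz":0,"gripper":-1},{"tx":0,"ty":0,"tz":-0.015,"wx":0,"wy":0,"wz":0,"gripper":-1}])

```text
clock: 4.32
position: [0.4899, 0.148, 0.0571]
tcp_rot: [-89.9, -0.2, -71.3]
contact_force: [-3.6, -4.5, 16.9]
width: 0.0003
```

It bottomed at 17 N, so the button is fully down. Now I'll lift off.

servo_tool(moves=[{"tx":0,"ty":0,"tz":0.2,"wx":0,"wy":0,"wz":0,"gripper":-1},{"tx":0,"ty":0,"tz":0.45,"wx":0,"wy":0,"wz":0,"gripper":-1},{"tx":0,"ty":0,"tz":0.7,"wx":0,"wy":0,"wz":0,"gripper":-1},{"tx":0,"ty":0,"tz":1,"wx":0,"wy":0,"wz":0,"gripper":-1},{"tx":0,"ty":0,"tz":1,"wx":0,"wy":0,"wz":0,"gripper":-1},{"tx":0,"ty":0,"tz":1,"wx":0,"wy":0,"wz":0,"gripper":-1},{"tx":0,"ty":0,"tz":1,"wx":0,"wy":0,"wz":0,"gripper":-1}])

```text
clock: 4.9
position: [0.4896, 0.1481, 0.2067]
tcp_rot: [-89.9, -0.2, -71.3]
contact_force: [-0.2, -1.1, -0.5]
width: 0.0008
```

servo_tool(moves=[{"tx":0.1,"ty":0,"tz":0.2,"wx":0,"wy":0,"wz":0,"gripper":-1},{"tx":0.35,"ty":-0.1,"tz":0.2,"wx":0,"wy":0,"wz":0,"gripper":-1},{"tx":0.6,"ty":-0.25,"tz":0.2,"wx":0,"wy":0,"wz":0,"gripper":-1},{"tx":0.8,"ty":-0.4,"tz":0.2,"wx":0,"wy":0,"wz":0,"gripper":-1},{"tx":0.95,"ty":-0.5,"tz":0.2,"wx":0,"wy":0,"wz":0,"gripper":-1},{"tx":0.95,"ty":-0.5,"tz":0.2,"wx":0,"wy":0,"wz":0,"gripper":-1},{"tx":0.95,"ty":-0.5,"tz":0.2,"wx":0,"wy":0,"wz":0,"gripper":-1}])

```text
clock: 5.48
position: [0.6318, 0.0721, 0.2332]
tcp_rot: [-90.1, -0.1, -71.4]
contact_force: [-0.3, 0.8, -0.1]
width: -0.0002
```

```bash
python3 - <<'E'
from h import *
import pickle
s=sense();print(s["position"],s["q"])
f=grab_frame("wrist");cv2.imwrite("pics/w2.png",f["pixels"])
for p in [(.489,.149,.052),(.653,.072,.15),(.467,-.2135,.018)]: print(proj(f,p))
f=grab_frame("scene");cv2.imwrite("pics/s2.png",f["pixels"])
E
```

```text
[0.63175692 0.07207448 0.23322382] [ 11.24092082  28.20976099 -32.03760129  88.12565234  15.71420321
  68.31250236 -94.99844291]
(np.float64(180.10794067743285), np.float64(286.1809366100144))
(np.float64(289.2003175289437), np.float64(196.84590294982422))
(np.float64(434.9781877077537), np.float64(361.21443434219066))
```

View pics/w2.png

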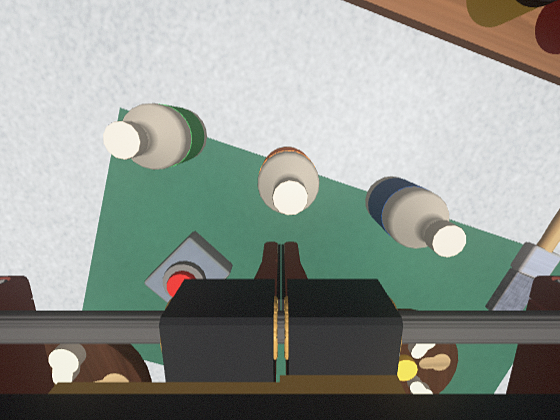

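View pics/s2.png

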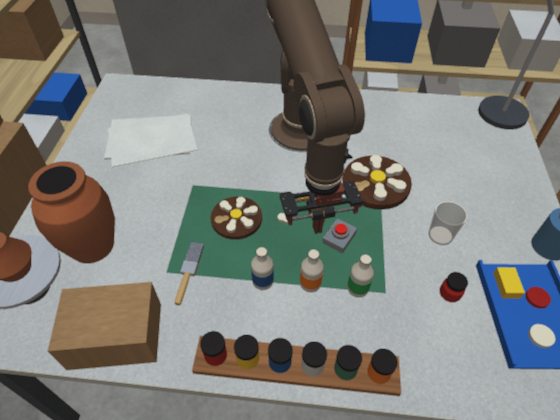

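The cap in the wrist view is at (290,198), against a prediction of (289,197). The button is up again. Moving the tips to 3 cm over the cap now.

servo_tool(moves=[{"tx":0.07,"ty":0,"tz":0,"wx":0,"wy":0,"wz":0,"gripper":-1},{"tx":0.139,"ty":0,"tz":-0.05,"wx":0,"wy":0,"wz":0,"gripper":-1},{"tx":0.139,"ty":0,"tz":-0.15,"wx":0,"wy":0,"wz":0,"gripper":-1},{"tx":0.139,"ty":0,"tz":-0.22,"wx":0,"wy":0,"wz":0,"gripper":-1},{"tx":0.139,"ty":0,"tz":-0.26,"wx":0,"wy":0,"wz":0,"gripper":-1},{"tx":0.139,"ty":0,"tz":-0.28,"wx":0,"wy":0,"wz":0,"gripper":-1},{"tx":0.139,"ty":0,"tz":-0.28,"wx":0,"wy":0,"wz":0,"gripper":-1},{"tx":0.139,"ty":0,"tz":-0.28,"wx":0,"wy":0,"wz":0,"gripper":-1}])

```text
clock: 6.25
position: [0.6516, 0.0746, 0.1931]
tcp_rot: [-90.0, -0.1, -71.2]
contact_force: [-0.6, -0.1, -0.0]
width: 0.0002
```

```bash
python3 - <<'E'
from h import *
s=sense();p=s["position"];print(p)
f=grab_frame("scene")
print("tip",proj(f,p-[0,0,.011]))
cv2.imwrite("pics/s3.png",cv2.resize(f["pixels"][185:305,230:410],None,fx=4.4,fy=4.4,interpolation=cv2.INTER_CUBIC))
E
```

```text
[0.65162714 0.07455567 0.19310633]
tip (np.float64(314.97100401072424), np.float64(245.27781908563935))
```

View pics/s3.png

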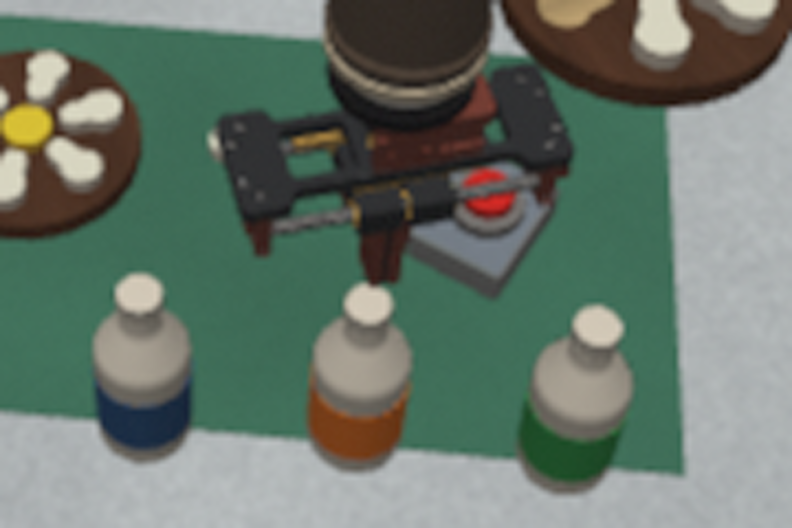

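The tips sit over the orange cap. I'll trim y by −2.5 mm and then hold for well over two seconds.

servo_tool(moves=[{"tx":0.007,"ty":-0.017,"tz":-0.013,"wx":0,"wy":0,"wz":0,"gripper":-1},{"tx":0.007,"ty":-0.017,"tz":-0.013,"wx":0,"wy":0,"wz":0,"gripper":-1},{"tx":0.007,"ty":-0.017,"tz":-0.013,"wx":0,"wy":0,"wz":0,"gripper":-1},{"tx":0.007,"ty":-0.017,"tz":-0.013,"wx":0,"wy":0,"wz":0,"gripper":-1},{"tx":0.007,"ty":-0.017,"tz":-0.013,"wx":0,"wy":0,"wz":0,"gripper":-1},{"tx":0.007,"ty":-0.017,"tz":-0.013,"wx":0,"wy":0,"wz":0,"gripper":-1}])

```text
clock: 6.8
position: [0.6528, 0.072, 0.1916]
tcp_rot: [-90.0, -0.1, -71.2]
contact_force: [-0.1, -0.1, 0.2]
width: 0.0004
```

servo_tool(moves=[{"tx":0,"ty":0,"tz":0,"wx":0,"wy":0,"wz":0,"gripper":-1},{"tx":0,"ty":0,"tz":0,"wx":0,"wy":0,"wz":0,"gripper":-1},{"tx":0,"ty":0,"tz":0,"wx":0,"wy":0,"wz":0,"gripper":-1},{"tx":0,"ty":0,"tz":0,"wx":0,"wy":0,"wz":0,"gripper":-1},{"tx":0,"ty":0,"tz":0,"wx":0,"wy":0,"wz":0,"gripper":-1},{"tx":0,"ty":0,"tz":0,"wx":0,"wy":0,"wz":0,"gripper":-1},{"tx":0,"ty":0,"tz":0,"wx":0,"wy":0,"wz":0,"gripper":-1},{"tx":0,"ty":0,"tz":0,"wx":0,"wy":0,"wz":0,"gripper":-1},{"tx":0,"ty":0,"tz":0,"wx":0,"wy":0,"wz":0,"gripper":-1},{"tx":0,"ty":0,"tz":0,"wx":0,"wy":0,"wz":0,"gripper":-1},{"tx":0,"ty":0,"tz":0,"wx":0,"wy":0,"wz":0,"gripper":-1},{"tx":0,"ty":0,"tz":0,"wx":0,"wy":0,"wz":0,"gripper":-1}])

```text
clock: 7.8
position: [0.6528, 0.072, 0.1916]
tcp_rot: [-90.0, -0.1, -71.2]
contact_force: [0.4, -0.3, -1.2]
width: 0.0005
```

servo_tool(moves=[{"tx":0,"ty":0,"tz":0,"wx":0,"wy":0,"wz":0,"gripper":-1},{"tx":0,"ty":0,"tz":0,"wx":0,"wy":0,"wz":0,"gripper":-1},{"tx":0,"ty":0,"tz":0,"wx":0,"wy":0,"wz":0,"gripper":-1},{"tx":0,"ty":0,"tz":0,"wx":0,"wy":0,"wz":0,"gripper":-1},{"tx":0,"ty":0,"tz":0,"wx":0,"wy":0,"wz":0,"gripper":-1},{"tx":0,"ty":0,"tz":0,"wx":0,"wy":0,"wz":0,"gripper":-1},{"tx":0,"ty":0,"tz":0,"wx":0,"wy":0,"wz":0,"gripper":-1},{"tx":0,"ty":0,"tz":0,"wx":0,"wy":0,"wz":0,"gripper":-1},{"tx":0,"ty":0,"tz":0,"wx":0,"wy":0,"wz":0,"gripper":-1},{"tx":0,"ty":0,"tz":0,"wx":0,"wy":0,"wz":0,"gripper":-1},{"tx":0,"ty":0,"tz":0,"wx":0,"wy":0,"wz":0,"gripper":-1},{"tx":0,"ty":0,"tz":0,"wx":0,"wy":0,"wz":0,"gripper":-1}])

```text
clock: 8.8
position: [0.6528, 0.0721, 0.1916]
tcp_rot: [-90.0, -0.1, -71.2]
contact_force: [-0.2, -0.5, -1.1]
width: 0.0003
```

servo_tool(moves=[{"tx":0,"ty":0,"tz":0,"wx":0,"wy":0,"wz":0,"gripper":-1},{"tx":0,"ty":0,"tz":0,"wx":0,"wy":0,"wz":0,"gripper":-1},{"tx":0,"ty":0,"tz":0,"wx":0,"wy":0,"wz":0,"gripper":-1},{"tx":0,"ty":0,"tz":0,"wx":0,"wy":0,"wz":0,"gripper":-1},{"tx":0,"ty":0,"tz":0,"wx":0,"wy":0,"wz":0,"gripper":-1},{"tx":0,"ty":0,"tz":0,"wx":0,"wy":0,"wz":0,"gripper":-1},{"tx":0,"ty":0,"tz":0,"wx":0,"wy":0,"wz":0,"gripper":-1},{"tx":0,"ty":0,"tz":0,"wx":0,"wy":0,"wz":0,"gripper":-1},{"tx":0,"ty":0,"tz":0,"wx":0,"wy":0,"wz":0,"gripper":-1},{"tx":0,"ty":0,"tz":0,"wx":0,"wy":0,"wz":0,"gripper":-1},{"tx":0,"ty":0,"tz":0,"wx":0,"wy":0,"wz":0,"gripper":-1},{"tx":0,"ty":0,"tz":0,"wx":0,"wy":0,"wz":0,"gripper":-1}])

```text
clock: 9.8
position: [0.6529, 0.072, 0.1916]
tcp_rot: [-90.0, -0.1, -71.2]
contact_force: [-0.0, 0.2, 0.1]
width: 0.0003
```

Held still for 3 s. Now I'll back away from the bottle row, keeping clear of the blue bottle, then go over the plaque.

servo_tool(moves=[{"tx":0,"ty":0,"tz":0.2,"wx":0,"wy":0,"wz":0,"gripper":-1},{"tx":-0.2,"ty":0,"tz":0.3,"wx":0,"wy":0,"wz":0,"gripper":-1},{"tx":-0.45,"ty":0,"tz":0.3,"wx":0,"wy":0,"wz":0,"gripper":-1},{"tx":-0.7,"ty":-0.2,"tz":0.3,"wx":0,"wy":0,"wz":0,"gripper":-1},{"tx":-0.95,"ty":-0.4,"tz":0.3,"wx":0,"wy":0,"wz":0,"gripper":-1},{"tx":-1,"ty":-0.65,"tz":0.3,"wx":0,"wy":0,"wz":0,"gripper":-1},{"tx":-1,"ty":-0.9,"tz":0.3,"wx":0,"wy":0,"wz":0,"gripper":-1},{"tx":-1,"ty":-0.95,"tz":0.3,"wx":0,"wy":0,"wz":0,"gripper":-1},{"tx":-1,"ty":-0.95,"tz":0.3,"wx":0,"wy":0,"wz":0,"gripper":-1}])

```text
clock: 10.55
position: [0.5024, -0.0748, 0.2368]
tcp_rot: [-90.0, -0.2, -71.6]
contact_force: [-0.0, -0.1, -0.8]
width: 0.0005
```

servo_tool(moves=[{"tx":-0.13,"ty":-0.2,"tz":-0.1,"wx":0,"wy":0,"wz":0,"gripper":-1},{"tx":-0.3,"ty":-0.45,"tz":-0.25,"wx":0,"wy":0,"wz":0,"gripper":-1},{"tx":-0.3,"ty":-0.65,"tz":-0.4,"wx":0,"wy":0,"wz":0,"gripper":-1},{"tx":-0.3,"ty":-0.8,"tz":-0.5,"wx":0,"wy":0,"wz":0,"gripper":-1},{"tx":-0.3,"ty":-0.85,"tz":-0.6,"wx":0,"wy":0,"wz":0,"gripper":-1},{"tx":-0.3,"ty":-0.85,"tz":-0.6,"wx":0,"wy":0,"wz":0,"gripper":-1},{"tx":-0.3,"ty":-0.85,"tz":-0.6,"wx":0,"wy":0,"wz":0,"gripper":-1}])

```text
clock: 11.13
position: [0.4577, -0.2008, 0.1464]
tcp_rot: [-90.0, -0.1, -71.5]
contact_force: [-0.1, -0.1, -0.4]
width: 0.0005
```

```bash
python3 - <<'E'
from h import *
s=sense();p=s["position"];print(p)
f=grab_frame("wrist");cv2.imwrite("pics/w4.png",f["pixels"])
for q in [(.466,-.2135,.018),(.653,.072,.15)]: print(proj(f,q))
E
```

```text
[ 0.45769831 -0.20083568  0.14639098]
(np.float64(296.2069665707535), np.float64(203.37483342631427))
(np.float64(-419.99277663522736), np.float64(-609.2119002439031))
```

View pics/w4.png

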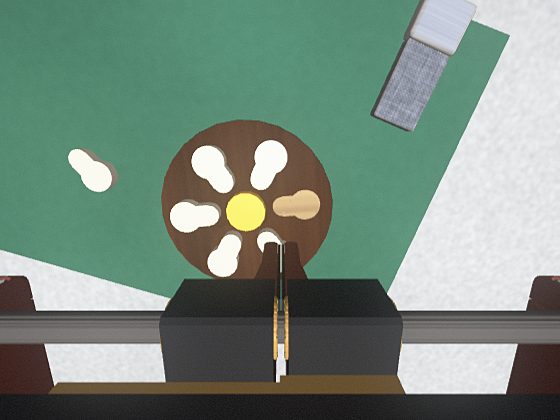

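The patch in the wrist view spans columns 273–320, with its middle at (296.5,205); the prediction was (296,203). Descending to 3 cm above it.

servo_tool(moves=[{"tx":0.055,"ty":-0.085,"tz":0,"wx":0,"wy":0,"wz":0,"gripper":-1},{"tx":0.055,"ty":-0.085,"tz":-0.15,"wx":0,"wy":0,"wz":0,"gripper":-1},{"tx":0.055,"ty":-0.085,"tz":-0.35,"wx":0,"wy":0,"wz":0,"gripper":-1},{"tx":0.055,"ty":-0.085,"tz":-0.48,"wx":0,"wy":0,"wz":0,"gripper":-1},{"tx":0.055,"ty":-0.085,"tz":-0.55,"wx":0,"wy":0,"wz":0,"gripper":-1},{"tx":0.055,"ty":-0.085,"tz":-0.583,"wx":0,"wy":0,"wz":0,"gripper":-1},{"tx":0.055,"ty":-0.085,"tz":-0.583,"wx":0,"wy":0,"wz":0,"gripper":-1},{"tx":0.055,"ty":-0.085,"tz":-0.583,"wx":0,"wy":0,"wz":0,"gripper":-1}])

```text
clock: 11.85
position: [0.4677, -0.2128, 0.0609]
tcp_rot: [-89.9, -0.2, -71.4]
contact_force: [-0.2, -0.7, 0.3]
width: 0.0006
```

servo_tool(moves=[{"tx":-0.01,"ty":-0.006,"tz":-0.012,"wx":0,"wy":0,"wz":0,"gripper":-1},{"tx":-0.01,"ty":-0.006,"tz":-0.012,"wx":0,"wy":0,"wz":0,"gripper":-1},{"tx":-0.01,"ty":-0.006,"tz":-0.012,"wx":0,"wy":0,"wz":0,"gripper":-1},{"tx":-0.01,"ty":-0.006,"tz":-0.012,"wx":0,"wy":0,"wz":0,"gripper":-1},{"tx":-0.01,"ty":-0.006,"tz":-0.012,"wx":0,"wy":0,"wz":0,"gripper":-1},{"tx":-0.01,"ty":-0.006,"tz":-0.012,"wx":0,"wy":0,"wz":0,"gripper":-1},{"tx":-0.01,"ty":-0.006,"tz":-0.012,"wx":0,"wy":0,"wz":0,"gripper":-1},{"tx":-0.01,"ty":-0.006,"tz":-0.012,"wx":0,"wy":0,"wz":0,"gripper":-1},{"tx":-0.01,"ty":-0.006,"tz":-0.012,"wx":0,"wy":0,"wz":0,"gripper":-1},{"tx":-0.01,"ty":-0.006,"tz":-0.012,"wx":0,"wy":0,"wz":0,"gripper":-1},{"tx":-0.01,"ty":-0.006,"tz":-0.012,"wx":0,"wy":0,"wz":0,"gripper":-1},{"tx":-0.01,"ty":-0.006,"tz":-0.012,"wx":0,"wy":0,"wz":0,"gripper":-1}])

```text
clock: 12.85
position: [0.4662, -0.2136, 0.0591]
tcp_rot: [-89.9, -0.2, -71.4]
contact_force: [0.0, -0.8, -0.6]
width: 0.0008
```

servo_tool(moves=[{"tx":0,"ty":0,"tz":0,"wx":0,"wy":0,"wz":0,"gripper":-1},{"tx":0,"ty":0,"tz":0,"wx":0,"wy":0,"wz":0,"gripper":-1},{"tx":0,"ty":0,"tz":0,"wx":0,"wy":0,"wz":0,"gripper":-1},{"tx":0,"ty":0,"tz":0,"wx":0,"wy":0,"wz":0,"gripper":-1},{"tx":0,"ty":0,"tz":0,"wx":0,"wy":0,"wz":0,"gripper":-1},{"tx":0,"ty":0,"tz":0,"wx":0,"wy":0,"wz":0,"gripper":-1},{"tx":0,"ty":0,"tz":0,"wx":0,"wy":0,"wz":0,"gripper":-1},{"tx":0,"ty":0,"tz":0,"wx":0,"wy":0,"wz":0,"gripper":-1},{"tx":0,"ty":0,"tz":0,"wx":0,"wy":0,"wz":0,"gripper":-1},{"tx":0,"ty":0,"tz":0,"wx":0,"wy":0,"wz":0,"gripper":-1},{"tx":0,"ty":0,"tz":0,"wx":0,"wy":0,"wz":0,"gripper":-1},{"tx":0,"ty":0,"tz":0,"wx":0,"wy":0,"wz":0,"gripper":-1}])

```text
clock: 13.85
position: [0.4661, -0.2136, 0.0591]
tcp_rot: [-89.9, -0.2, -71.4]
contact_force: [-0.1, -0.7, -0.7]
width: 0.0004
```

servo_tool(moves=[{"tx":0,"ty":0,"tz":0,"wx":0,"wy":0,"wz":0,"gripper":-1},{"tx":0,"ty":0,"tz":0,"wx":0,"wy":0,"wz":0,"gripper":-1},{"tx":0,"ty":0,"tz":0,"wx":0,"wy":0,"wz":0,"gripper":-1},{"tx":0,"ty":0,"tz":0,"wx":0,"wy":0,"wz":0,"gripper":-1},{"tx":0,"ty":0,"tz":0,"wx":0,"wy":0,"wz":0,"gripper":-1},{"tx":0,"ty":0,"tz":0,"wx":0,"wy":0,"wz":0,"gripper":-1},{"tx":0,"ty":0,"tz":0,"wx":0,"wy":0,"wz":0,"gripper":-1},{"tx":0,"ty":0,"tz":0,"wx":0,"wy":0,"wz":0,"gripper":-1},{"tx":0,"ty":0,"tz":0,"wx":0,"wy":0,"wz":0,"gripper":-1},{"tx":0,"ty":0,"tz":0,"wx":0,"wy":0,"wz":0,"gripper":-1},{"tx":0,"ty":0,"tz":0,"wx":0,"wy":0,"wz":0,"gripper":-1},{"tx":0,"ty":0,"tz":0,"wx":0,"wy":0,"wz":0,"gripper":-1}])

```text
clock: 14.85
position: [0.4662, -0.2136, 0.0591]
tcp_rot: [-89.9, -0.2, -71.4]
contact_force: [0.6, -0.3, 0.2]
width: 0.0002
```

```bash
python3 - <<'E'
from h import *
s=sense();p=s["position"];print(p,s["contact_force"])
f=grab_frame("scene")
print("tip",proj(f,p-[0,0,.011]))
cv2.imwrite("pics/s5.png",cv2.resize(f["pixels"][150:310,170:410],None,fx=3.3,fy=3.3,interpolation=cv2.INTER_CUBIC))
E
```

```text
[ 0.4661873  -0.21362817  0.05909603] [ 0.59429948 -0.263602    0.21395345]
tip (np.float64(219.93108189916995), np.float64(212.10724655835807))
```

View pics/s5.png

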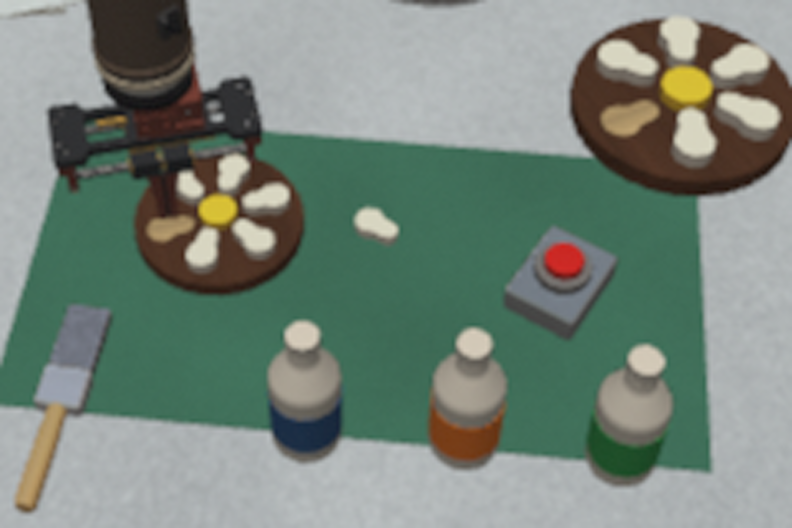

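The scene shows the closed tips just above the patch (crop 167,213 over 170,229). The button is up and nothing has moved.

```bash
python3 -c "
from bench import *
print(sign_off())"
```

```text
the job is handed in; nothing more can be done
None
```

The job is done in the order asked and handed in at about 15 s; no verdict was reported.

- **Switch:** I pressed the red button with closed fingertips until it bottomed. The TCP was at z = 0.0571 m with about 17 N of upward force, which matches full travel. I then lifted off, and the later picture shows the button up.
- **Orange bottle:** The fingertips pointed straight down at the cap, about 30.6 mm above it, and held still for 3 s. The hold position was (0.653, 0.072), within about 2 mm of the camera estimates of the cap.
- **Plaque gap:** The arm finished over the bare patch on the smaller plaque at (0.466, -0.2136), with the tips about 30 mm above the wood. It had been still there for over two seconds at hand-in, and contact force was only at noise level.

**Checks:** The last picture shows the bottles, petal, brush and plaques in their places. The scene and top cameras disagreed by up to 7 mm on the button and up to 4 mm on the cap and patch. I used their averages, and the wrist camera agreed with those to about 2 mm. The estimate of the plaque's centre from the two cameras differed by 11 mm, so I did not use it. No other check failed.

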